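Load the fittings tumbler and shift it up to speed

ROBOT

A 6-joint arm with a two-finger parallel gripper is mounted at the origin on the work surface. World frame = base frame: x ahead of the robot, y to its left, z up, the work surface at z = 0. Lengths are in m, angles in degrees, forces in N, time in s.
With the tool pointing down it reaches from about 0.35 to 0.875 m from the base axis. Payload 4.2 kg.
Tool frame: the origin (TCP) lies midway between the tips of the shut fingers; the grasp point (between the pads) lies 19 mm behind it; z points along the fingers, y is the line along which they close (so a half turn about z gives the same grasp; the last joint's range is limited). The gripper opens to 87 mm and grips with 3 to 60 N. Pads are 19 mm wide; open, the fingers measure 117 mm over their backs; the gripper's body (75 mm by 190 mm) begins 51 mm behind the grasp point.
Start: joints at [89.187, 22.042, 0.453, 0, -68.411, -14.817], TCP at [0.168, 0.602, 0.223] pointing down, gripper open.
Joint ranges: [-179.83, 179.83], [-69.29, 118.12], [-61.27, 80.66], [-181.25, 117.63], [-171.15, -9.14], [-177.46, 177.46]. Speed limits (degrees/s): [159.86, 159.86, 180, 180, 180, 180].

INTERFACE

Orientations are given as a 3x3 rotation matrix whose columns are the frame's x, y, z axes.
In Python, from station import r, cams gives the robot as it stands.
- The arm moves only by the tool play_rows, never from a script. Its argument "commands" is text: rows parted by semicolons, each of 6 numbers parted by spaces: the shift along the world's x, y, z normalised to -1 to 1, where 1 is 30 mm, then the turn, a rotation vector about the world's x, y, z normalised to -1 to 1, where 1 is 0.15 rad. A call has 1 to 20 rows; each row shifts and turns the commanded pose from where the row before left it; what a row does not reach is not made up. A row lasts 1/10 s, in which the tool goes at most 50 mm and 8.59 degrees, less where a joint would pass 70% of its speed; a pose out of reach is approached as far as the arm can. A call with a number of a shift or a turn outside -1 to 1 is refused whole. A call with a gripper value outside its range is refused whole. "grip" is the finger opening in mm, from 0 to 87, set as the call begins (left out, the last holds). The fingers move at their own pace and stop on an object; the grip force is fixed at half the most. Time passes only in rows, so rows that do not move let the fingers close. It gives the time, the measured TCP pose, the force, the opening and the grip force at its end, in the units of the state.
- r.sense(): the state, without advancing time (a new reading comes with each control period).
- cams.capture(name): name is "scene" or "top"; returns (picture, depth): 480x640x3 uint8, blue, green, red; 480x640 float32, m along the optical axis (not along the pixel's ray), 0 where there is no reading.
- cams.camera_info(name): a dict with "mtx" (3x3 intrinsics, pixels), "R" (3x3) and "t" (3): a world point X has camera coordinates R X + t. Camera axes: x right, y down, z forward; pixel columns grow to the right and rows downward; lengths in m; the calibration is good to about 2 mm. A picture is of the moment at which its call begins. camera_info takes no time and is no camera call.
- r.finish_job(): hands the job in; it is judged then, once.
The state is a dict: "time_s": time; "joints": joint angles; "joint_velocities": joint speeds; "effort": joint torques, N m; "tcp_pos": TCP position; "ee_rot": TCP orientation; "wrist_force": force on the tool from outside, world axes, zero at the start; "moment": the same for the moment, N m; "gripper_width": opening from 0.0 (shut) to 1.0 (fully open); "gripper_force": force on a finger pad.
Only numpy, scipy, OpenCV 4.12 (cv2) and the standard library are available. Lean on these libraries where they do the work, as an engineer would, in place of code of your own. Each camera call takes 0.05 s, during which the arm holds its last target. There are 200 camera calls.

TASK

Put every steel machine fitting that lies loose on the bench into the tub of the green tumbler, in any order, and slide the tub's cover fully shut; until it is shut the gear lever stays in its park slot, the one farthest from the robot. Then guide the ball-topped lever through the zigzag gate into the middle slot, leave it there for three seconds while the drive gets going, and take it on through the gate fully home into the last slot, nearest the robot, and let go. Leave the glue bottle, the wooden offcut and the sanding block standing where they are.

Things in the scene. Friction and masses are not known exactly. Their poses are not given: they have to be found in the camera images.
- machine: green bench tumbler, fixed to the bench, turned up to 11 deg either way. Origin on the bench under the machine; its x points away from the robot, its y to the left. An open rectangular tub (left part, centred at x 0, y +100) and a gear housing 170 (x) by 124 (y) by 95 high with a gate plate on top up to z 109 (right part, centred at x 0, y -85). The tub, cover, gate and lever entries use these axes.
- tub_floor (a point): centre of the tub's inner floor, 25 mm above the bench; axes as the machine's. The tub is 170 (x) by 200 (y) inside, walls 6 thick, 95 deep: rim at 120 above the bench. A fitting is in the tub when its origin is inside the walls and below the rim.
- cover (a joint): flat aluminium cover sliding on rails at rim height, in m: 0 = fully open (cover beyond the tub on its far side), 0.185 = fully shut (grows as the cover moves in the machine's -x, towards the robot). It stays where it is left; about 2 N moves it. Cover plate 182 x 212 x 6, top 126 above the bench.
- cover_handle (a point): top centre of the cover's black upright handle bar, 12 thick (x), 70 long (y), 36 high above the cover plate; its top is 162 above the bench; it stands 13 to 25 behind the cover's front edge. Axes as the machine's.
- gate (a point): centre of the zigzag gate, 100 mm above the bench, in the 14 thick gate plate (z -5 to +9). Slots run along x, 18 wide: park x +5 to +45, y +6 to +24; middle x -23 to +23, y -24 to -6; last x -45 to -5, y +6 to +24. Cross channels (y -24 to +24) join park and middle at x +5 to +23, middle and last at x -23 to -5. A 10 thick tongue parts park and last. Axes as the machine's.
- lever_ball (a point): centre of the black ball (32 diameter) on top of the steel lever (shaft 10 diameter). The lever pivots 90 mm below point gate (10 above the bench) like a joystick; the ball centre is 160 from the pivot, so it moves about 1.6 times as far as the shaft does in the gate. It stays where it is left; about 1 N at the ball moves it.
- lever_u (a joint): lever tilt in rad, + leans the ball towards the machine's +x. At gate height the shaft is at x = 90 mm times tan(lever_u). Park: about +0.3 to +0.4, last slot fully home: about -0.35 to -0.42.
- lever_v (a joint): lever tilt in rad, + leans the ball towards the machine's +y (left). Ball centre from the pivot: x = 160 cos(v) sin(u), y = 160 sin(v), z = 160 cos(v) cos(u) mm. Park and last slots about +0.16, middle slot about -0.16.
- bolt: hex bolt, standing on its head: head 37 across the flats and 14 high, shank 16 diameter above it, 50 high in all; rests on the bench at the start; origin at the centre of its underside, own axes, z up. Bare steel, one of the fittings to load; may be absent.
- collar: shaft collar, a ring of 48 outer and 24 inner diameter, 22 high, lying flat; rests on the bench at the start; origin at the centre of its underside, own axes, z up. Bare steel, one of the fittings to load; may be absent.
- tnut: T-slot nut: base 46 (x) by 30 (y) by 12 high with a rib 46 by 16 by 14 high on it, 26 high in all; rests on the bench at the start; origin at the centre of its underside, own axes, z up. Bare steel, one of the fittings to load; may be absent.
- nut: hex nut, 38 across the flats, 24 high, lying flat; rests on the bench at the start; origin at the centre of its underside, own axes, z up. Bare steel, one of the fittings to load; may be absent.
- strap: flat clamping strap, 80 (x) by 30 (y) by 14 high; rests on the bench at the start; origin at the centre of its underside, own axes, z up. Bare steel, one of the fittings to load; may be absent.
- stepblock: step block 60 (x) by 30 (y), three stairs of 12 rising to 36 high at +x; rests on the bench at the start; origin at the centre of its underside, own axes, z up. Bare steel, one of the fittings to load; may be absent.
- gluebottle: white glue bottle, 60 diameter, 170 high, upright, origin under its centre; bystander
- offcut: light wooden offcut 160 x 70 x 35, origin under its centre; bystander
- sandingblock: sanding block with a dark wooden back, 110 x 65 x 31, origin under its centre; bystander
Things that resemble listed ones, but are neither listed nor needed, are in the scene too. Leave any turquoise or yellow look-alike of the tnut alone. What is shaped like the nut but turquoise is not meant.

How it is judged (in metres and radians):
On the way, in this order (a step that is already met when the one before it is completed fails the run):
1. all the fittings are in the tub and the cover is fully shut (x of bolt in the frame of tub_floor between -0.09 and 0.09 m and y of bolt in the frame of tub_floor between -0.105 and 0.105 m and z of bolt in the frame of tub_floor between -0.01 and 0.09 m and x of collar in the frame of tub_floor between -0.09 and 0.09 m and y of collar in the frame of tub_floor between -0.105 and 0.105 m and z of collar in the frame of tub_floor between -0.01 and 0.09 m and x of tnut in the frame of tub_floor between -0.09 and 0.09 m and y of tnut in the frame of tub_floor between -0.105 and 0.105 m and z of tnut in the frame of tub_floor between -0.01 and 0.09 m and x of nut in the frame of tub_floor between -0.09 and 0.09 m and y of nut in the frame of tub_floor between -0.105 and 0.105 m and z of nut in the frame of tub_floor between -0.01 and 0.09 m and x of strap in the frame of tub_floor between -0.09 and 0.09 m and y of strap in the frame of tub_floor between -0.105 and 0.105 m and z of strap in the frame of tub_floor between -0.01 and 0.09 m and x of stepblock in the frame of tub_floor between -0.09 and 0.09 m and y of stepblock in the frame of tub_floor between -0.105 and 0.105 m and z of stepblock in the frame of tub_floor between -0.01 and 0.09 m and value of joint cover above 0.177 m), for 0.2 s.
2. the lever stays in the middle slot for 2 s (y of lever_ball in the frame of gate below -0.012 m and value of joint cover above 0.177 m), for 2 s.
3. the lever is fully home in the last slot (x of lever_ball in the frame of gate below -0.052 m and y of lever_ball in the frame of gate above 0.01 m and value of joint cover above 0.177 m), for 0.2 s.
At the end, for the whole second after the job is handed in: Every fitting present lies in the tub (origin inside the walls and below the rim), the cover is shut to within 8 mm, and the lever rests in the last slot with the ball centre more than 52 mm towards the robot from the gate centre and at least 10 mm to its left (all of step 3 and x of bolt in the frame of tub_floor between -0.09 and 0.09 m and y of bolt in the frame of tub_floor between -0.105 and 0.105 m and z of bolt in the frame of tub_floor between -0.01 and 0.09 m and x of collar in the frame of tub_floor between -0.09 and 0.09 m and y of collar in the frame of tub_floor between -0.105 and 0.105 m and z of collar in the frame of tub_floor between -0.01 and 0.09 m and x of tnut in the frame of tub_floor between -0.09 and 0.09 m and y of tnut in the frame of tub_floor between -0.105 and 0.105 m and z of tnut in the frame of tub_floor between -0.01 and 0.09 m and x of nut in the frame of tub_floor between -0.09 and 0.09 m and y of nut in the frame of tub_floor between -0.105 and 0.105 m and z of nut in the frame of tub_floor between -0.01 and 0.09 m and x of strap in the frame of tub_floor between -0.09 and 0.09 m and y of strap in the frame of tub_floor between -0.105 and 0.105 m and z of strap in the frame of tub_floor between -0.01 and 0.09 m and x of stepblock in the frame of tub_floor between -0.09 and 0.09 m and y of stepblock in the frame of tub_floor between -0.105 and 0.105 m and z of stepblock in the frame of tub_floor between -0.01 and 0.09 m and velocity of joint lever_u between -0.05 and 0.05 rad/s); the robot touches nothing.
It fails at once if the lever leaves the park slot (ball less than 3 mm left of the gate's centre) while the cover is more than 20 mm from shut (y of lever_ball in the frame of gate below 0.003 m and value of joint cover below 0.165 m).
It fails at once if a bystander is moved more than 50 mm (distance of any of gluebottle, offcut, sandingblock from where it was at the start of the episode above 0.05 m).
It fails at once if the glue bottle is tipped (angle between gluebottle's own z axis and vertical above 0.5 rad).
Of bolt, collar, tnut, nut, strap, stepblock only 3 to 5 are there at a start; the rules pass over those that are not, and their reading is None.
At some moment in a run one of bolt, collar, tnut, nut, strap, stepblock may be knocked a few centimetres aside while the robot is not near it.
Once in a run the grip may slacken for a moment while it holds something.
It also fails if it takes over 210 s, if anything falls off the work surface, if the arm or the gripper's body presses on something with over 40 N, if the wrist force passes 120 N, or if a joint passes its speed limit or range.

## Working session

There is one attempt and no reset: what is moved stays moved. The work goes in short steps, Python scripts to look and compute and a tool call to move; the robot and the scene stay as the last step left them, time stands still between calls to the robot, and variables do not carry over. Pictures are saved under pics/ and viewed, at most 14 in all, crops included, and the job is handed in when it is done.

Besides the shell and the picture viewer there is one more tool, called after "Emit:" as name(argument=value, ...), one argument or row to a line, values as JSON. play_rows: Moves the arm, as the interface text tells. Scaled input: -1 to 1 covers 30 mm each way for a shift and 0.15 rad each way for a turn. Its arguments: {"type":"object","properties":{"commands":{"type":"string"},"grip":{"type":"number"}},"required":["commands"]}

```bash
ls; mkdir -p pics; python3 - <<'E'
from station import r,cams
import cv2,numpy as np
for n in("scene","top"):
    p,d=cams.capture(n); cv2.imwrite(f"pics/{n}0.png",p); np.save(f"{n}0.npy",d)
    i=cams.camera_info(n); print(n,i["mtx"],i["R"],i["t"])
s=r.sense(); print(s["time_s"],s["tcp_pos"],s["ee_rot"],s["wrist_force"],s["gripper_width"])
E
```

```text
pics
scene [[459.16162453   0.         308.6761472 ]
 [  0.         459.16162453 238.07911813]
 [  0.           0.           1.        ]] [[ 0.82025613  0.57196286  0.00619472]
 [ 0.39552615 -0.55933691 -0.72849247]
 [-0.4132057   0.60000059 -0.68502579]] [-0.48505085 -0.07717553  1.43051451]
top [[512.34698533   0.         317.64502052]
 [  0.         512.34698533 236.95165992]
 [  0.           0.           1.        ]] [[-0.01359046 -0.99989754  0.00449565]
 [-0.99901895  0.01338873 -0.04221228]
 [ 0.04214776 -0.00506492 -0.99909855]] [0.05241076 0.52064016 1.54642414]
0.1 [0.16820841 0.60137644 0.22158382] [[ 9.62989088e-01 -2.69540018e-01 -4.42739216e-04]
 [-2.69540367e-01 -9.62987203e-01 -1.90702368e-03]
 [ 8.76669966e-05  1.95577908e-03 -9.99998084e-01]] [-0.82556354 -0.89260245  0.31862951] 0.9992553174724209
```

View pics/scene0.png

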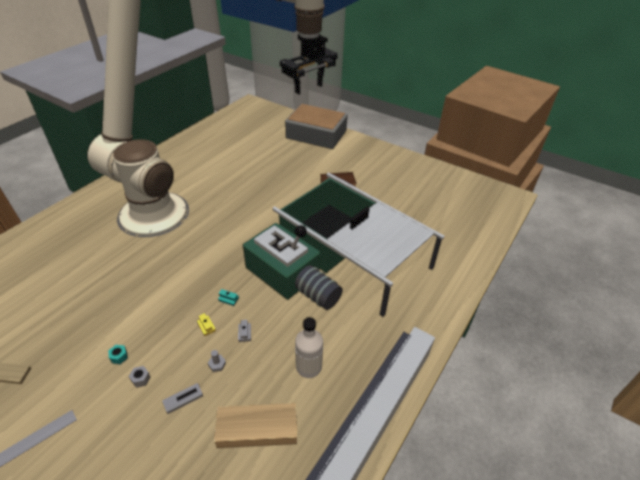

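View pics/top0.png

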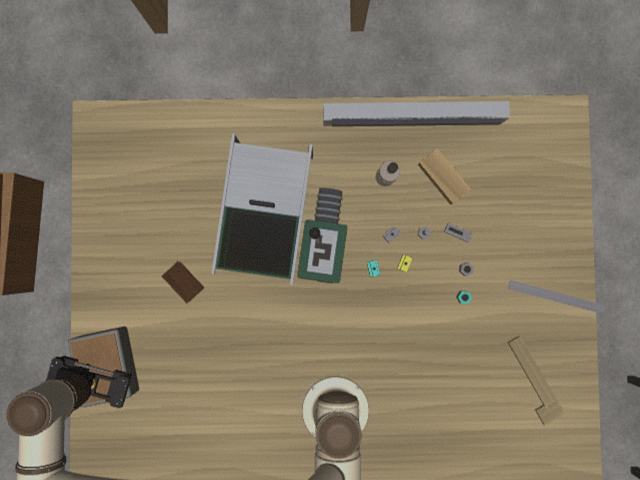

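```bash
cat > h.py <<'E'
from station import r,cams
import cv2,numpy as np
def ray(n,uv,z):
    i=cams.camera_info(n);R,t=np.array(i["R"]),np.array(i["t"])
    c=-R.T@t; d=R.T@np.linalg.inv(i["mtx"])@np.array([uv[0],uv[1],1.]); return c+d*(z-c[2])/d[2]
def proj(n,X):
    i=cams.camera_info(n); q=np.array(i["mtx"])@(np.array(i["R"])@np.array(X)+np.array(i["t"])); return q[:2]/q[2]
def cloud(n,d):
    i=cams.camera_info(n);v,u=np.mgrid[:480,:640];K=np.array(i["mtx"])
    P=np.stack([(u-K[0,2])/K[0,0]*d,(v-K[1,2])/K[1,1]*d,d],-1)
    return (P-np.array(i["t"]))@np.array(i["R"])
E
python3 - <<'E'
from h import *
p=cv2.imread("pics/top0.png");s=cv2.imread("pics/scene0.png")
a=cv2.resize(p[215:310,360:490],(800,585),interpolation=cv2.INTER_CUBIC);cv2.imwrite("pics/c1.png",a)
b=cv2.resize(s[280:420,100:270],(728,600),interpolation=cv2.INTER_CUBIC);cv2.imwrite("pics/c2.png",b)
W=cloud("top",np.load("top0.npy"))
d=np.load("top0.npy")
m=((W[...,2]>0.007)&(W[...,2]<0.3)&(d>0)).astype(np.uint8)
n,l,st,c=cv2.connectedComponentsWithStats(m)
for k in range(1,n):
    if st[k,4]>25:
        q=l==k;z=W[q][:,2]; print(c[k].round(1),st[k,4],"z",z.max().round(3),np.median(z).round(3),"xy",np.median(W[q][:,:2],0).round(3),cv2.minAreaRect(W[q][:,:2].astype(np.float32)))
E
```

```text
[415.4 113. ] 4333 z 0.082 0.07 xy [ 0.881 -0.247] ((0.8934304118156433, -0.2622537910938263), (0.08908870071172714, 0.5789896249771118), 0.08084289729595184)
[261.4 209.5] 10534 z 0.169 0.123 xy [0.598 0.208] ((0.6163350939750671, 0.21238020062446594), (0.2600896954536438, 0.430075079202652), 81.55160522460938)
[443.9 175.9] 1360 z 0.045 0.036 xy [ 0.699 -0.337] ((0.7035026550292969, -0.3448048233985901), (0.17123731970787048, 0.08584224432706833), 38.510589599609375)
[387.4 172.8] 456 z 0.177 0.114 xy [ 0.696 -0.154] ((0.7145246863365173, -0.16762933135032654), (0.06776148080825806, 0.08148671686649323), 79.42205810546875)
[323.4 239.6] 3370 z 0.185 0.096 xy [0.505 0.027] ((0.5290384292602539, 0.023516979068517685), (0.12999875843524933, 0.2824712097644806), 81.34799194335938)
[458.  231.7] 271 z 0.025 0.015 xy [ 0.531 -0.381] ((0.5312454700469971, -0.38121291995048523), (0.08193270117044449, 0.034199099987745285), 69.9346694946289)
[390.9 233.4] 152 z 0.04 0.022 xy [ 0.528 -0.177] ((0.5271351337432861, -0.17852051556110382), (0.03369816020131111, 0.04669693857431412), 40.559242248
[... 1195 characters left out ...]
4175398349762), (0.27155259251594543, 0.07539346069097519), 27.78329086303711)
[ 92.7 370.2] 78 z 0.295 0.088 xy [0.146 0.653] ((0.15122617781162262, 0.6785247325897217), (0.0665174052119255, 0.10308514535427094), 23.8179931640625)
[336.1 427. ] 5228 z 0.3 0.212 xy [0.012 0.005] ((-0.03883156180381775, -0.005500540137290955), (0.2826290726661682, 0.202781543135643), 5.889538764953613)
[102.5 385.9] 164 z 0.091 0.084 xy [0.1   0.667] ((0.10161129385232925, 0.6659564971923828), (0.03414439782500267, 0.04092627018690109), 74.28665161132812)
[ 92.7 400.9] 155 z 0.093 0.082 xy [0.058 0.696] ((0.05138280987739563, 0.7060669660568237), (0.03687458112835884, 0.08858843147754669), 30.610103607177734)
```

View pics/c1.png

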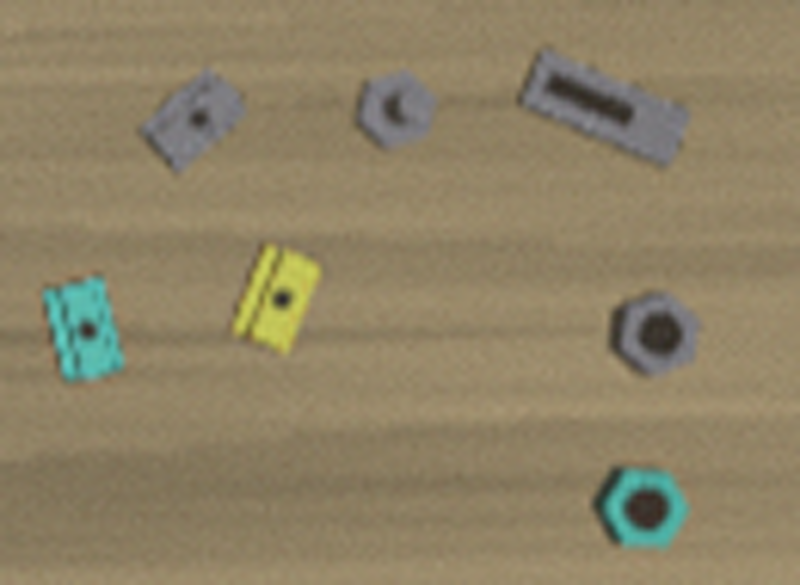

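View pics/c2.png

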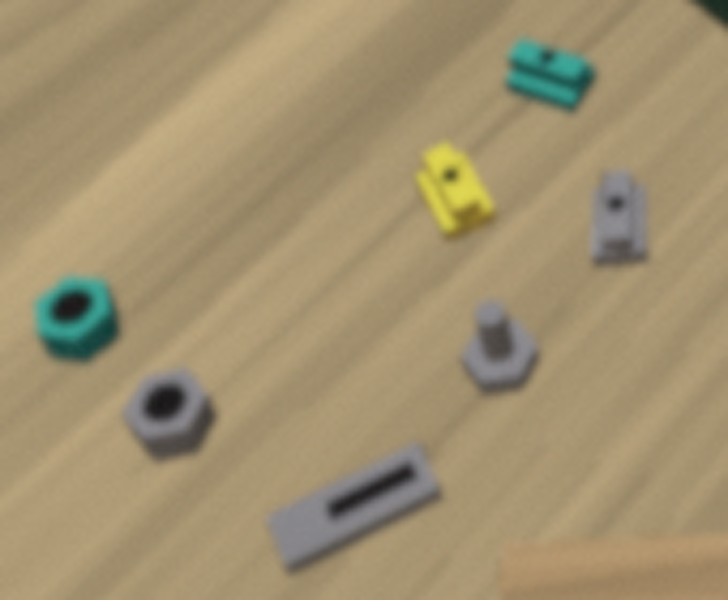

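Steel fittings by top pixels: T-nut (391,233), bolt (424,232), strap (458,232) and nut (466,269). The crops confirm these four are bare grey. The turquoise/yellow T-nuts at (373,268) and (404,263) and the turquoise nut at (464,297) are look-alikes, so I leave them alone. The sanding block is at (182,281), the bottle at (388,173) and the offcut at (445,176). Next I need the machine pose.

```bash
cat >> h.py <<'E'
def fittings(p,names=("tnut","bolt","strap","nut"),rois=None):
    "steel blobs right of the machine in the top view"
    hsv=cv2.cvtColor(p,cv2.COLOR_BGR2HSV); lab=cv2.cvtColor(p,cv2.COLOR_BGR2LAB).astype(int)
    m=((abs(lab[...,1]-128)<7)&(lab[...,2]<133)&(lab[...,2]>118)).astype(np.uint8)
    m[:190]=0;m[310:]=0;m[:,:350]=0;m[:,505:]=0
    m=cv2.morphologyEx(m,cv2.MORPH_CLOSE,np.ones((5,5)))
    out=[]
    for c in cv2.findContours(m,cv2.RETR_EXTERNAL,cv2.CHAIN_APPROX_NONE)[0]:
        if cv2.contourArea(c)<50: continue
        Q=np.array([ray("top",q[0],0.015)[:2] for q in c],np.float32)
        rc=cv2.minAreaRect(Q); out.append((cv2.boundingRect(c),np.round(rc[0],4),np.round(rc[1],4),round(rc[2],1)))
    return out
E
python3 - <<'E'
from h import *
p=cv2.imread("pics/top0.png");d=np.load("top0.npy");W=cloud("top",d)
for o in fittings(p): print(o)
hsv=cv2.cvtColor(p,cv2.COLOR_BGR2HSV)
def rect(m,t):
    m=m.astype(np.uint8);n,l,st,c=cv2.connectedComponentsWithStats(m);k=1+st[1:,4].argmax()
    q=l==k; print(t,st[k],W[q].mean(0).round(4),W[q][:,2].min().round(3),cv2.minAreaRect(W[q][:,:2].astype(np.float32)))
z=W[...,2]
box=np.zeros(z.shape,bool);box[120:300,200:360]=1
rect(box&(z>.118)&(z<.132)&(hsv[...,1]<60)&(hsv[...,2]>110),"cover")
rect(box&(z>.14),"handle")
hb=box.copy();hb[:,:298]=0
rect(hb&(z>.085)&(z<.118)&(hsv[...,0]>60)&(hsv[...,0]<95)&(hsv[...,1]>80),"housing green")
rect(hb&(z>.1)&(z<.118)&(hsv[...,1]<60)&(hsv[...,2]>110),"gate")
rect(hb&(z>.13),"ball")
rect(box&(z<.05)&(np.arange(640)<300)&(z>.015),"tubfloor")
E
```

```text
((460, 263, 14, 13), array([ 0.4188, -0.4032]), array([0.0383, 0.0366]), 43.9)
((418, 227, 13, 12), array([ 0.5311, -0.2768]), array([0.0342, 0.0324]), 44.0)
((383, 226, 17, 17), array([ 0.5278, -0.1778]), array([0.0299, 0.0468]), 38.9)
((445, 223, 27, 19), array([ 0.5302, -0.3811]), array([0.0783, 0.0293]), 65.9)
cover [ 211  133  102  151 5306] [0.6719 0.1924 0.1264] 0.118 ((0.6013321876525879, 0.20312923192977905), (0.23213757574558258, 0.39770928025245667), 81.1268081665039)
handle [249 199  26   8 129] [0.6105 0.1989 0.1712] 0.142 ((0.5524585247039795, 0.13122515380382538), (0.24478749930858612, 0.04319857805967331), 48.855804443359375)
housing green [300 246   9  21  55] [0.4671 0.0865 0.0963] 0.086 ((0.46370697021484375, 0.0863686203956604), (0.01859303005039692, 0.060660846531391144), 78.4027328491211)
gate [307 228  31  46 703] [0.4738 0.0309 0.1095] 0.1 ((0.477845162153244, 0.03430265933275223), (0.0716843232512474, 0.12642978131771088), 81.1456069946289)
ball [309 227  11  12 107] [0.526  0.0556 0.1848] 0.133 ((0.4990469217300415, 0.05637706071138382), (0.027385352179408073, 0.08667773008346558), 89.24515533447266)
tubfloor [ 223  210   73   65 3801] [0.5081 0.2211 0.0271] 0.015 ((0.5078327655792236, 0.21984151005744934), (0.1966666430234909, 0.1708155870437622), 81.37528991699219)
```

Emit:
play_rows(
  commands="0.46 -1 0.07 0 0 -0.2;0.46 -1 0.07 0 0 -0.2;0.46 -1 0.07 0 0 -0.2;0.46 -1 0.07 0 0 -0.2;0.46 -1 0.07 0 0 -0.2;0.46 -1 0.07 0 0 -0.2;0.46 -1 0.07 0 0 -0.2;0.46 -1 0.07 0 0 -0.2;0.46 -1 0.07 0 0 -0.2;0.46 -1 0.07 0 0 -0.2;0.46 -1 0.07 0 0 -0.2;0.46 -1 0.07 0 0 -0.2;0.46 -1 0.07 0 0 -0.2;0.46 -1 0.07 0 0 -0.2;0.46 -1 0.07 0 0 -0.2;0.46 -1 0.07 0 0 -0.2;0.46 -1 0.07 0 0 -0.2;0.46 -1 0.07 0 0 -0.2;0.46 -1 0.07 0 0 -0.2;0.46 -1 0.07 0 0 -0.2",
  grip=87,
)

```text
time_s: 2.1
tcp_pos: [0.4444, 0.0005, 0.2644]
ee_rot: [[0.642, -0.767, -0.0], [-0.767, -0.642, 0.0], [-0.0, 0.0, -1.0]]
wrist_force: [0.3, 0.3, -1.0]
gripper_width: 1.001
gripper_force: 0.0
```

Emit:
play_rows(
  commands="0.463 -0.99 0 0 0 0;0.463 -0.99 0 0 0 0;0.463 -0.99 0 0 0 0;0.463 -0.99 0 0 0 0;0.463 -0.99 0 0 0 0;0.463 -0.99 0 0 0 0;0 0 -1 0 0 0;0 0 -1 0 0 0;0 0 -1 0 0 0;0 0 -1 0 0 0;0 0 -1 0 0 0;0 0 -1 0 0 0;0 0 -1 0 0 0;0 0 -0.8 0 0 0;0 0 -0.5 0 0 0;0 0 -0.3 0 0 0;0 0 0 0 0 0",
)

```text
time_s: 3.8
tcp_pos: [0.5267, -0.1763, 0.0052]
ee_rot: [[0.642, -0.766, -0.003], [-0.766, -0.642, 0.0], [-0.002, 0.002, -1.0]]
wrist_force: [0.0, 0.4, 0.8]
gripper_width: 1.0
gripper_force: 0.0
```

Emit:
play_rows(
  commands="0 0 0 0 0 0;0 0 0 0 0 0;0 0 0 0 0 0;0 0 0 0 0 0;0 0 0 0 0 0;0 0 0 0 0 0;0 0 0 0 0 0;0 0 0 0 0 0",
  grip=0,
)

```text
time_s: 4.6
tcp_pos: [0.5276, -0.1763, 0.0065]
ee_rot: [[0.643, -0.766, -0.0], [-0.766, -0.643, -0.0], [-0.0, 0.0, -1.0]]
wrist_force: [-1.5, -1.1, 0.6]
gripper_width: 0.358
gripper_force: 0.6
```

Emit:
play_rows(
  commands="0 0 0 0 0 0;0 0 0 0 0 0;0 0 0.5 0 0 0;0 0 1 0 0 0;0 0 1 0 0 0;0 0 1 0 0 0;0 0 1 0 0 0;0 0 1 0 0 0;0 0 1 0 0 0;0 0 1 0 0 0;0 0 0.5 0 0 0;0 1 0 0 0 0;0 1 0 0 0 0;0 1 0 0 0 0;0 1 0 0 0 0;0 1 0 0 0 0;0 1 0 0 0 0;0 1 0 0 0 0;0 1 0 0 0 0;0 1 0 0 0 0",
)

```text
time_s: 6.6
tcp_pos: [0.5271, 0.0949, 0.246]
ee_rot: [[0.643, -0.766, -0.001], [-0.766, -0.643, 0.0], [-0.001, 0.001, -1.0]]
wrist_force: [0.3, -0.6, -1.6]
gripper_width: 0.336
gripper_force: 30.0
```

Emit:
play_rows(
  commands="-0.15 1 0 0 0 0;-0.15 1 0 0 0 0;-0.15 1 0 0 0 0;-0.15 1 0 0 0 0;-0.15 1 0 0 0 0;0 0 -1 0 0 0;0 0 -1 0 0 0;0 0 -1 0 0 0;0 0 -1 0 0 0;0 0 -1 0 0 0;0 0 -0.5 0 0 0;0 0 0 0 0 0",
)

```text
time_s: 7.8
tcp_pos: [0.5033, 0.2423, 0.0785]
ee_rot: [[0.642, -0.767, -0.006], [-0.767, -0.642, -0.004], [-0.0, 0.007, -1.0]]
wrist_force: [0.2, -0.4, -1.5]
gripper_width: 0.338
gripper_force: 30.0
```

Emit:
play_rows(
  commands="0 0 0 0 0 0;0 0 0 0 0 0;0 0 0 0 0 0;0 0 0 0 0 0;0 0 1 0 0 0;0 0 1 0 0 0;0 0 1 0 0 0;0 0 1 0 0 0;0 0 1 0 0 0;0 0 0.5 0 0 0;0 -1 0 0 0 0;0 -1 0 0 0 0;0 -1 0 0 0 0;0 -1 0 0 0 0;0 -1 0 0 0 0;0 -1 0 0 0 0;0 -1 0 0 0 0;0 -1 0 0 0 0;0 -1 0 0 0 0;0 -1 0 0 0 0",
  grip=80,
)

```text
time_s: 9.8
tcp_pos: [0.505, -0.0575, 0.2473]
ee_rot: [[0.643, -0.766, 0.001], [-0.766, -0.643, 0.0], [0.001, -0.001, -1.0]]
wrist_force: [-0.2, -0.5, -0.6]
gripper_width: 0.921
gripper_force: 0.0
```

```bash
python3 - <<'E'
from h import *
p,d=cams.capture("top"); cv2.imwrite("pics/top1.png",p); q,_=cams.capture("scene")
for o in fittings(p): print(o)
a=cv2.resize(p[190:300,200:310],(500,500));b=cv2.resize(q[140:330,210:430],(300,259))
cv2.imwrite("pics/v1.png",np.hstack([a,cv2.copyMakeBorder(b,0,241,0,0,0)]))
E
```

```text
((460, 263, 14, 13), array([ 0.418 , -0.4039]), array([0.0377, 0.0367]), 62.6)
((360, 249, 37, 27), array([ 0.4565, -0.1354]), array([0.0788, 0.0911]), 41.7)
((418, 227, 13, 12), array([ 0.5311, -0.2768]), array([0.0342, 0.0324]), 44.0)
((445, 223, 27, 19), array([ 0.5302, -0.3811]), array([0.0782, 0.0296]), 66.3)
((350, 203, 12, 15), array([ 0.5969, -0.0605]), array([0.0413, 0.0345]), 53.1)
```

View pics/v1.png

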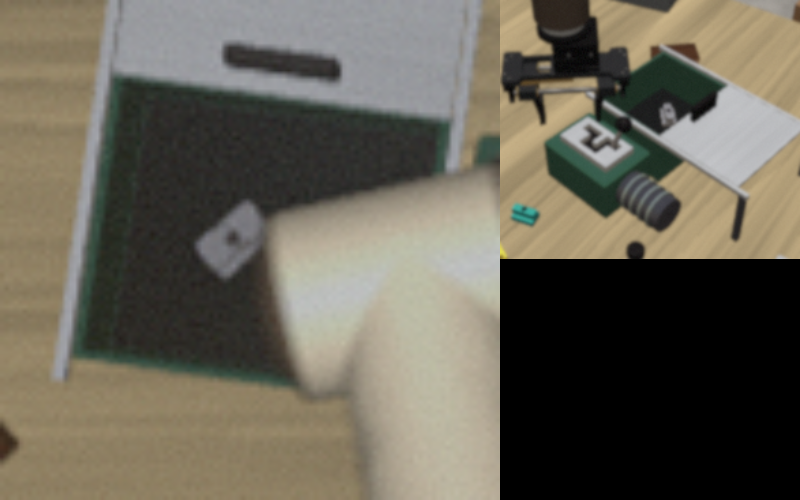

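The T-nut is in the tub at crop (232,238). The other three fittings haven't moved. Next is the bolt.

Emit:
play_rows(
  commands="0.11 -0.91 0 0 0 0;0.11 -0.91 0 0 0 0;0.11 -0.91 0 0 0 0;0.11 -0.91 0 0 0 0;0.11 -0.91 0 0 0 0;0.11 -0.91 0 0 0 0;0.11 -0.91 0 0 0 0;0.11 -0.91 0 0 0 0;0 0 -1 0 0 0;0 0 -1 0 0 0;0 0 -1 0 0 0;0 0 -1 0 0 0;0 0 -1 0 0 0;0 0 -1 0 0 0;0 0 -0.8 0 0 0;0 0 -0.5 0 0 0;0 0 -0.2 0 0 0;0 0 0 0 0 0",
)

```text
time_s: 11.7
tcp_pos: [0.5316, -0.2743, 0.0212]
ee_rot: [[0.643, -0.766, -0.001], [-0.766, -0.643, 0.0], [-0.001, 0.001, -1.0]]
wrist_force: [-0.1, -0.2, 0.4]
gripper_width: 0.919
gripper_force: 0.0
```

Emit:
play_rows(
  commands="0 0 0 0 0 0;0 0 0 0 0 0;0 0 0 0 0 0;0 0 0 0 0 0;0 0 0 0 0 0;0 0 0 0 0 0;0 0 0 0 0 0;0 0 0 0 0 0;0 0 0 0 0 0;0 0 0 0 0 0;0 0 0 0 0 0;0 0 0 0 0 0",
  grip=0,
)

```text
time_s: 12.9
tcp_pos: [0.5313, -0.2748, 0.0215]
ee_rot: [[0.643, -0.766, -0.001], [-0.766, -0.643, 0.0], [-0.0, 0.0, -1.0]]
wrist_force: [-1.6, -2.0, 0.5]
gripper_width: 0.175
gripper_force: 30.0
```

Emit:
play_rows(
  commands="0 0 0.5 0 0 0;0 0 1 0 0 0;0 0 1 0 0 0;0 0 1 0 0 0;0 0 1 0 0 0;0 0 1 0 0 0;0 0 1 0 0 0;0 0 1 0 0 0;-0.06 0.9 0.15 0 0 0;-0.06 0.9 0 0 0 0;-0.06 0.9 0 0 0 0;-0.06 0.9 0 0 0 0;-0.06 0.9 0 0 0 0;-0.06 0.9 0 0 0 0;-0.06 0.9 0 0 0 0;-0.06 0.9 0 0 0 0;-0.06 0.9 0 0 0 0;-0.06 0.9 0 0 0 0;-0.06 0.9 0 0 0 0;-0.06 0.9 0 0 0 0",
)

```text
time_s: 14.9
tcp_pos: [0.5094, 0.0506, 0.2506]
ee_rot: [[0.643, -0.766, -0.001], [-0.766, -0.643, 0.001], [-0.001, 0.0, -1.0]]
wrist_force: [-0.8, 0.5, -2.3]
gripper_width: 0.175
gripper_force: 30.0
```

Emit:
play_rows(
  commands="-0.06 0.9 0 0 0 0;-0.06 0.9 0 0 0 0;-0.06 0.9 0 0 0 0;-0.06 0.9 0 0 0 0;-0.06 0.9 0 0 0 0;0 0 -1 0 0 0;0 0 -1 0 0 0;0 0 -1 0 0 0;0 0 -1 0 0 0;0 0 -1 0 0 0;0 0 -0.8 0 0 0;0 0 0 0 0 0;0 0 0 0 0 0",
)

```text
time_s: 16.2
tcp_pos: [0.5013, 0.1845, 0.0772]
ee_rot: [[0.643, -0.766, -0.0], [-0.766, -0.643, -0.0], [0.0, 0.0, -1.0]]
wrist_force: [0.4, 0.2, -1.1]
gripper_width: 0.175
gripper_force: 30.0
```

Emit:
play_rows(
  commands="0 0 0 0 0 0;0 0 0 0 0 0;0 0 0 0 0 0;0 0 0 0 0 0;0 0 1 0 0 0;0 0 1 0 0 0;0 0 1 0 0 0;0 0 1 0 0 0;0 0 1 0 0 0;0 0 0.7 0 0 0;-0.15 -1 0 0 0 -0.1;-0.15 -1 0 0 0 -0.1;-0.15 -1 0 0 0 -0.1;-0.15 -1 0 0 0 -0.1;-0.15 -1 0 0 0 -0.1;-0.15 -1 0 0 0 -0.1;-0.15 -1 0 0 0 -0.1;-0.15 -1 0 0 0 -0.1;-0.15 -1 0 0 0 -0.1;-0.15 -1 0 0 0 -0.1",
  grip=80,
)

```text
time_s: 18.2
tcp_pos: [0.4556, -0.1169, 0.2485]
ee_rot: [[0.521, -0.854, 0.001], [-0.854, -0.521, 0.0], [0.0, -0.001, -1.0]]
wrist_force: [-0.2, -0.5, -0.1]
gripper_width: 0.924
gripper_force: 0.0
```

```bash
python3 - <<'E'
from h import *
p,d=cams.capture("top"); cv2.imwrite("pics/top2.png",p); q,_=cams.capture("scene"); cv2.imwrite("pics/s2.png",q)
for o in fittings(p): print(o)
a=cv2.resize(p[190:300,200:310],(500,500));b=cv2.resize(q[140:330,210:430],(300,259));c=cv2.resize(p[250:290,446:486],(241,241),interpolation=cv2.INTER_CUBIC)
c=np.hstack([c,np.zeros((241,59,3),np.uint8)])
cv2.imwrite("pics/v2.png",np.hstack([a,np.vstack([b,c])]))
E
```

```text
((384, 278, 35, 21), array([ 0.3769, -0.2076]), array([0.0592, 0.0962]), 25.6)
((460, 263, 14, 13), array([ 0.4188, -0.4032]), array([0.0383, 0.0366]), 43.9)
((350, 258, 33, 9), array([ 0.4444, -0.0997]), array([0.0199, 0.0987]), 5.2)
((445, 223, 27, 19), array([ 0.5302, -0.3811]), array([0.0783, 0.0293]), 65.9)
((354, 217, 39, 25), array([ 0.5289, -0.1204]), array([0.0713, 0.1023]), 30.8)
```

View pics/v2.png

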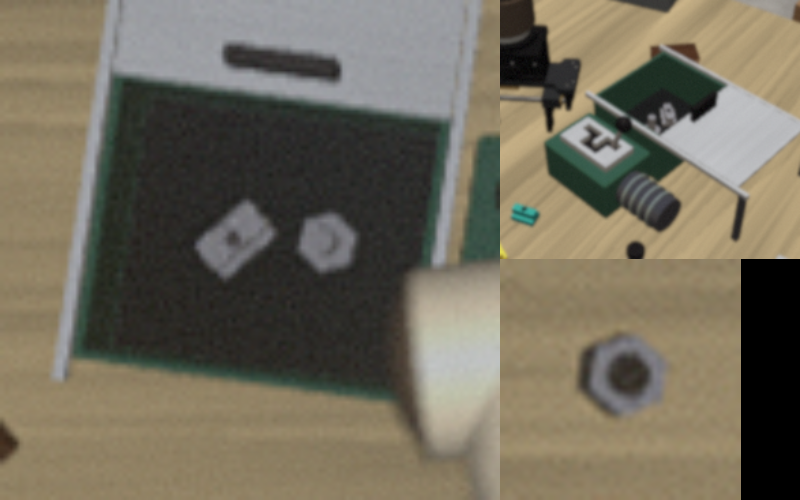

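Emit:
play_rows(
  commands="-0.125 -0.955 0 0 0 0;-0.125 -0.955 0 0 0 0;-0.125 -0.955 0 0 0 0;-0.125 -0.955 0 0 0 0;-0.125 -0.955 0 0 0 0;-0.125 -0.955 0 0 0 0;-0.125 -0.955 0 0 0 0;-0.125 -0.955 0 0 0 0;-0.125 -0.955 0 0 0 0;-0.125 -0.955 0 0 0 0;0 0 -1 0 0 0;0 0 -1 0 0 0;0 0 -1 0 0 0;0 0 -1 0 0 0;0 0 -1 0 0 0;0 0 -1 0 0 0;0 0 -1 0 0 0;0 0 -0.7 0 0 0;0 0 -0.35 0 0 0;0 0 0 0 0 0",
)

```text
time_s: 20.3
tcp_pos: [0.4181, -0.4015, 0.0054]
ee_rot: [[0.521, -0.853, -0.002], [-0.853, -0.521, 0.001], [-0.002, 0.001, -1.0]]
wrist_force: [-0.4, 0.4, -0.6]
gripper_width: 0.918
gripper_force: 0.0
```

Emit:
play_rows(
  commands="0 0 0 0 0 0;0 0 0 0 0 0;0 0 0 0 0 0;0 0 0 0 0 0;0 0 0 0 0 0;0 0 0 0 0 0;0 0 0 0 0 0;0 0 0 0 0 0;0 0 0 0 0 0;0 0 0 0 0 0",
  grip=0,
)

```text
time_s: 21.3
tcp_pos: [0.4186, -0.4023, 0.0067]
ee_rot: [[0.521, -0.854, 0.0], [-0.854, -0.521, -0.0], [0.0, -0.0, -1.0]]
wrist_force: [0.3, 0.7, 3.1]
gripper_width: 0.426
gripper_force: 30.0
```

Emit:
play_rows(
  commands="0 0 0.5 0 0 0;0 0 1 0 0 0;0 0 1 0 0 0;0 0 1 0 0 0;0 0 1 0 0 0;0 0 1 0 0 0;0 0 1 0 0 0;0 0 1 0 0 0;0.05 0.95 0.6 0 0 0.28;0.05 0.95 0 0 0 0.28;0.05 0.95 0 0 0 0.28;0.05 0.95 0 0 0 0.28;0.05 0.95 0 0 0 0.28;0.05 0.95 0 0 0 0.28;0.05 0.95 0 0 0 0.28;0.05 0.95 0 0 0 0.28;0.05 0.95 0 0 0 0.28;0.05 0.95 0 0 0 0.28;0.05 0.95 0 0 0 0.28;0.05 0.95 0 0 0 0.28",
)

```text
time_s: 23.3
tcp_pos: [0.4358, -0.059, 0.2488]
ee_rot: [[0.869, -0.495, -0.001], [-0.495, -0.869, 0.0], [-0.001, 0.0, -1.0]]
wrist_force: [0.4, -1.2, -0.8]
gripper_width: 0.424
gripper_force: 30.0
```

Emit:
play_rows(
  commands="0.05 0.95 0 0 0 0.28;0.05 0.95 0 0 0 0.28;0.05 0.95 0 0 0 0.28;0.05 0.95 0 0 0 0.28;0.05 0.95 0 0 0 0.28;0.05 0.95 0 0 0 0.28;0.05 0.95 0 0 0 0.28;0.05 0.95 0 0 0 0.28;0.05 0.95 0 0 0 0.28;0.05 0.95 0 0 0 0.28;0 0 0 0 0 0;0 0 0 0 0 0",
)

```text
time_s: 24.5
tcp_pos: [0.4508, 0.2248, 0.2485]
ee_rot: [[0.995, -0.098, -0.002], [-0.098, -0.995, -0.001], [-0.002, 0.002, -1.0]]
wrist_force: [0.2, -0.5, -0.7]
gripper_width: 0.425
gripper_force: 30.0
```

Emit:
play_rows(
  commands="0 0 -1 0 0 0;0 0 -1 0 0 0;0 0 -1 0 0 0;0 0 -1 0 0 0;0 0 -1 0 0 0;0 0 -0.8 0 0 0;0 0 0 0 0 0;0 0 0 0 0 0",
)

```text
time_s: 25.3
tcp_pos: [0.4518, 0.2242, 0.076]
ee_rot: [[0.995, -0.099, 0.0], [-0.099, -0.995, -0.0], [0.0, 0.0, -1.0]]
wrist_force: [-0.1, 0.3, -1.0]
gripper_width: 0.425
gripper_force: 30.0
```

Emit:
play_rows(
  commands="0 0 0 0 0 0;0 0 0 0 0 0;0 0 0 0 0 0;0 0 0 0 0 0;0 0 1 0 0 0;0 0 1 0 0 0;0 0 1 0 0 0;0 0 1 0 0 0;0 0 1 0 0 0;0 0 0.8 0 0 0;0 -1 0 0 0 -0.64;0 -1 0 0 0 -0.64;0 -1 0 0 0 -0.64;0 -1 0 0 0 -0.64;0 -1 0 0 0 -0.64;0 -1 0 0 0 -0.64;0 -1 0 0 0 -0.64;0 -1 0 0 0 -0.64;0 -1 0 0 0 -0.64;0 -1 0 0 0 -0.64",
  grip=75,
)

```text
time_s: 27.3
tcp_pos: [0.4513, -0.0764, 0.25]
ee_rot: [[0.487, -0.874, 0.001], [-0.874, -0.487, 0.0], [0.0, -0.001, -1.0]]
wrist_force: [1.2, -0.0, 0.2]
gripper_width: 0.861
gripper_force: 0.0
```

```bash
python3 - <<'E'
from h import *
p,d=cams.capture("top"); cv2.imwrite("pics/top3.png",p)
for o in fittings(p): print(o)
a=cv2.resize(p[190:300,200:310],(400,400))
cv2.imwrite("pics/v3.png",np.hstack([a,cv2.resize(p[190:310,370:490],(400,400))]))
E
```

```text
((366, 279, 36, 22), array([ 0.371 , -0.1537]), array([0.0591, 0.093 ]), 29.4)
((350, 262, 13, 8), array([ 0.4326, -0.0683]), array([0.0189, 0.0374]), 10.5)
((445, 223, 27, 19), array([ 0.5302, -0.3811]), array([0.0783, 0.0293]), 65.9)
((350, 219, 25, 27), array([ 0.5296, -0.0773]), array([0.0681, 0.0768]), 29.0)
```

View pics/v3.png

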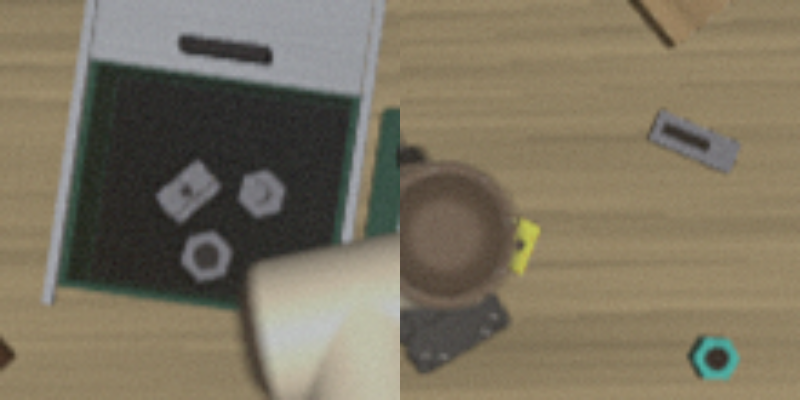

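Emit:
play_rows(
  commands="0.24 -0.925 0 0 0 -0.56;0.24 -0.925 0 0 0 -0.56;0.24 -0.925 0 0 0 -0.56;0.24 -0.925 0 0 0 -0.56;0.24 -0.925 0 0 0 -0.56;0.24 -0.925 0 0 0 -0.56;0.24 -0.925 0 0 0 -0.56;0.24 -0.925 0 0 0 -0.56;0.24 -0.925 0 0 0 -0.56;0.24 -0.925 0 0 0 -0.56;0.24 -0.925 0 0 0 -0.56;0 0 -1 0 0 0;0 0 -1 0 0 0;0 0 -1 0 0 0;0 0 -1 0 0 0;0 0 -1 0 0 0;0 0 -1 0 0 0;0 0 -1 0 0 0;0 0 -0.7 0 0 0;0 0 -0.35 0 0 0",
)

```text
time_s: 29.35
tcp_pos: [0.5295, -0.3798, 0.0057]
ee_rot: [[-0.401, -0.916, -0.003], [-0.916, 0.401, 0.002], [-0.0, 0.004, -1.0]]
wrist_force: [-0.8, 0.2, -0.4]
gripper_width: 0.861
gripper_force: 0.0
```

Emit:
play_rows(
  commands="0 0 -0.1 0 0 0;0 0 0 0 0 0;0 0 0 0 0 0;0 0 0 0 0 0;0 0 0 0 0 0;0 0 0 0 0 0;0 0 0 0 0 0;0 0 0 0 0 0;0 0 0 0 0 0;0 0 0 0 0 0;0 0 0 0 0 0",
  grip=0,
)

```text
time_s: 30.45
tcp_pos: [0.531, -0.3806, 0.0055]
ee_rot: [[-0.4, -0.916, 0.001], [-0.916, 0.4, -0.0], [0.0, -0.001, -1.0]]
wrist_force: [-0.6, 0.6, 2.9]
gripper_width: 0.343
gripper_force: 30.0
```

Emit:
play_rows(
  commands="0 0 0.5 0 0 0;0 0 1 0 0 0;0 0 1 0 0 0;0 0 1 0 0 0;0 0 1 0 0 0;0 0 1 0 0 0;0 0 1 0 0 0;0 0 1 0 0 0;0.032 0.968 0.6 0 0 0.555;0.032 0.968 0 0 0 0.555;0.032 0.968 0 0 0 0.555;0.032 0.968 0 0 0 0.555;0.032 0.968 0 0 0 0.555;0.032 0.968 0 0 0 0.555;0.032 0.968 0 0 0 0.555;0.032 0.968 0 0 0 0.555;0.032 0.968 0 0 0 0.555;0.032 0.968 0 0 0 0.555;0.032 0.968 0 0 0 0.555;0.032 0.968 0 0 0 0.555",
)

```text
time_s: 32.45
tcp_pos: [0.5412, -0.0308, 0.2479]
ee_rot: [[0.556, -0.831, -0.001], [-0.831, -0.556, 0.0], [-0.001, 0.001, -1.0]]
wrist_force: [0.4, -0.2, -2.5]
gripper_width: 0.34
gripper_force: 30.0
```

Emit:
play_rows(
  commands="0.032 0.968 0 0 0 0.555;0.032 0.968 0 0 0 0.555;0.032 0.968 0 0 0 0.555;0.032 0.968 0 0 0 0.555;0.032 0.968 0 0 0 0.555;0.032 0.968 0 0 0 0.555;0.032 0.968 0 0 0 0.555;0.032 0.968 0 0 0 0.555;0.032 0.968 0 0 0 0.555;0.032 0.968 0 0 0 0.555;0 0 0 0 0 0;0 0 -1 0 0 0;0 0 -1 0 0 0;0 0 -1 0 0 0;0 0 -1 0 0 0;0 0 -1 0 0 0;0 0 -0.6 0 0 0;0 0 0 0 0 0",
)

```text
time_s: 34.25
tcp_pos: [0.5494, 0.2561, 0.0768]
ee_rot: [[0.988, -0.153, -0.007], [-0.153, -0.988, -0.005], [-0.006, 0.006, -1.0]]
wrist_force: [-0.3, -0.8, -2.3]
gripper_width: 0.339
gripper_force: 30.0
```

Emit:
play_rows(
  commands="0 0 0 0 0 0;0 0 0 0 0 0;0 0 0 0 0 0;0 0 0 0 0 0;0 0 1 0 0 0;0 0 1 0 0 0;0 0 1 0 0 0;0 0 1 0 0 0;0 0 1 0 0 0;0 0 0.8 0 0 0;0.5 1 0 0 0 0;0.5 1 0 0 0 0;0.5 1 0 0 0 0;0.5 1 0 0 0 0;0.5 1 0 0 0 0;0.5 1 0 0 0 0;0.5 1 0 0 0 0;0 0 0 0 0 0",
  grip=50,
)

```text
time_s: 36.05
tcp_pos: [0.6571, 0.4717, 0.2503]
ee_rot: [[0.989, -0.149, -0.002], [-0.149, -0.989, -0.001], [-0.002, 0.001, -1.0]]
wrist_force: [0.7, -0.0, -1.1]
gripper_width: 0.575
gripper_force: 0.0
```

```bash
python3 - <<'E'
from h import *
p,d=cams.capture("top"); cv2.imwrite("pics/top4.png",p)
for o in fittings(p): print(o)
W=cloud("top",d)
hsv=cv2.cvtColor(p,cv2.COLOR_BGR2HSV)
for t,(y0,y1,x0,x1) in dict(handle=(195,212,245,280),ball=(222,245,303,325)).items():
    m=np.zeros(p.shape[:2],bool);m[y0:y1,x0:x1]=hsv[y0:y1,x0:x1,2]<75
    n,l,st,c=cv2.connectedComponentsWithStats(m.astype(np.uint8));k=1+st[1:,4].argmax()
    print(t,c[k],st[k],np.median(W[l==k],0).round(4),ray("top",c[k],.150 if t=="handle" else .165).round(4))
cv2.imwrite("pics/v4.png",cv2.resize(p[180:300,200:360],(800,600)))
E
```

```text
handle [261.69230769 203.29807692] [250 200  25   7 104] [0.6101 0.1996 0.1616] [0.6109 0.2    0.15  ]
ball [315.19014085 234.26760563] [309 227  16  18 142] [0.5227 0.0531 0.171 ] [0.5222 0.0528 0.165 ]
```

View pics/v4.png

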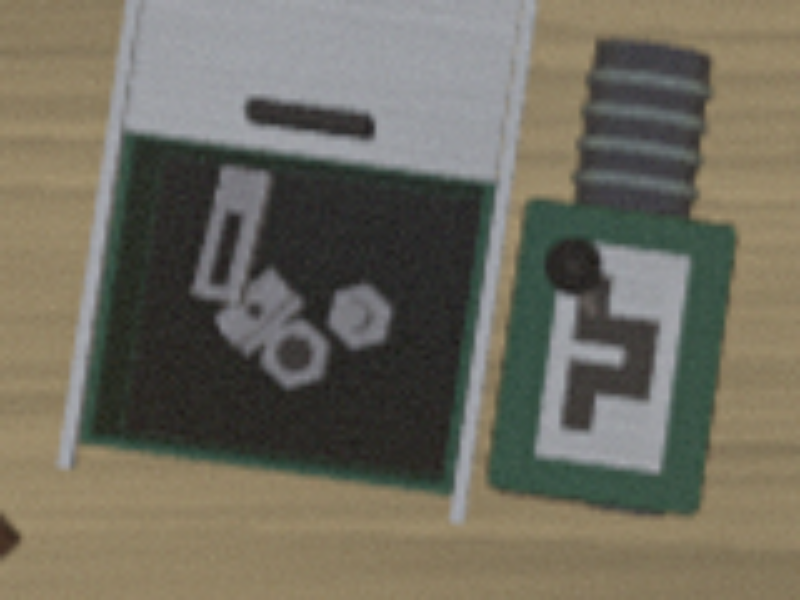

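All four fittings lie in the tub: strap at (235,235), T-nut (258,312), nut (295,352) and bolt (358,317) in the crop. No steel is left on the bench. The handle is at (0.611, 0.200). Next I close the cover from behind the handle.

Emit:
play_rows(
  commands="-0.025 -0.926 0 0 0 0;-0.025 -0.926 0 0 0 0;-0.025 -0.926 0 0 0 0;-0.025 -0.926 0 0 0 0;-0.025 -0.926 0 0 0 0;-0.025 -0.926 0 0 0 0;-0.025 -0.926 0 0 0 0;-0.025 -0.926 0 0 0 0;-0.025 -0.926 0 0 0 0;-0.025 -0.926 0 0 0 0;0 0 -0.9 0 0 0;0 0 -0.9 0 0 0;0 0 -0.9 0 0 0;0 0 -0.9 0 0 0;0 0 0 0 0 0",
  grip=0,
)

```text
time_s: 37.6
tcp_pos: [0.6462, 0.1887, 0.1429]
ee_rot: [[0.988, -0.152, -0.007], [-0.152, -0.988, -0.003], [-0.007, 0.004, -1.0]]
wrist_force: [-0.0, 0.8, 0.6]
gripper_width: 0.002
gripper_force: 0.0
```

Emit:
play_rows(
  commands="-0.3 0.046 0 0 0 0;-0.3 0.046 0 0 0 0;-0.3 0.046 0 0 0 0;-0.4 0.06 0 0 0 0;-0.5 0.076 0 0 0 0;-0.5 0.076 0 0 0 0;-0.5 0.076 0 0 0 0;-0.5 0.076 0 0 0 0;-0.5 0.076 0 0 0 0;-0.5 0.076 0 0 0 0;-0.5 0.076 0 0 0 0;-0.5 0.076 0 0 0 0;-0.5 0.076 0 0 0 0;-0.5 0.076 0 0 0 0;-0.4 0.06 0 0 0 0",
)

```text
time_s: 39.1
tcp_pos: [0.4503, 0.2219, 0.1476]
ee_rot: [[0.989, -0.148, 0.008], [-0.148, -0.989, 0.002], [0.008, -0.004, -1.0]]
wrist_force: [46.6, -20.8, -24.0]
gripper_width: 0.004
gripper_force: 24.0
```

Emit:
play_rows(
  commands="0.5 -0.076 0 0 0 0;0.5 -0.076 0 0 0 0;0 0 1 0 0 0;0 0 1 0 0 0;0 0 1 0 0 0;0 0 1 0 0 0;0.2 1 0 0 0 0;0.2 1 0 0 0 0;0.2 1 0 0 0 0;0.2 1 0 0 0 0;0.2 1 0 0 0 0;0.2 1 0 0 0 0;0 0 0 0 0 0",
)

```text
time_s: 40.4
tcp_pos: [0.5145, 0.3994, 0.2634]
ee_rot: [[0.989, -0.149, -0.003], [-0.149, -0.989, -0.002], [-0.003, 0.002, -1.0]]
wrist_force: [-0.1, 0.6, 0.3]
gripper_width: 0.007
gripper_force: 0.0
```

```bash
python3 - <<'E'
from h import *
p,d=cams.capture("top"); cv2.imwrite("pics/top5.png",p); q,_=cams.capture("scene"); cv2.imwrite("pics/s5.png",q)
W=cloud("top",d);hsv=cv2.cvtColor(p,cv2.COLOR_BGR2HSV)
for t,(y0,y1,x0,x1) in dict(handle=(240,280,225,285),ball=(222,245,303,325)).items():
    m=np.zeros(p.shape[:2],bool);m[y0:y1,x0:x1]=hsv[y0:y1,x0:x1,2]<75
    n,l,st,c=cv2.connectedComponentsWithStats(m.astype(np.uint8));k=1+st[1:,4].argmax()
    print(t,c[k],st[k],np.median(W[l==k],0).round(4),ray("top",c[k],.150 if t=="handle" else .165).round(4))
z=W[...,2];g=np.zeros(z.shape,bool);g[225:285,300:350]=1
m=(g&(hsv[...,1]<60)&(hsv[...,2]>110)).astype(np.uint8)
c=max(cv2.findContours(m,cv2.RETR_EXTERNAL,cv2.CHAIN_APPROX_NONE)[0],key=cv2.contourArea)
print("gate plate",cv2.minAreaRect(np.array([ray("top",k[0],.109)[:2] for k in c],np.float32)))
dark=(g&(hsv[...,2]<75)).astype(np.uint8)
cv2.imwrite("pics/v5.png",cv2.resize(p[130:290,200:360],(600,600)))
E
```

```text
handle [252.36842105 267.        ] [240 264  26   7  95] [0.4351 0.2268 0.1627] [0.4349 0.2273 0.15  ]
ball [315.08108108 234.33783784] [307 227  18  18 148] [0.5226 0.0532 0.1704] [0.5221 0.0531 0.165 ]
gate plate ((0.4777436852455139, 0.033844996243715286), (0.07315582782030106, 0.12576651573181152), 81.54299926757812)
```

View pics/v5.png

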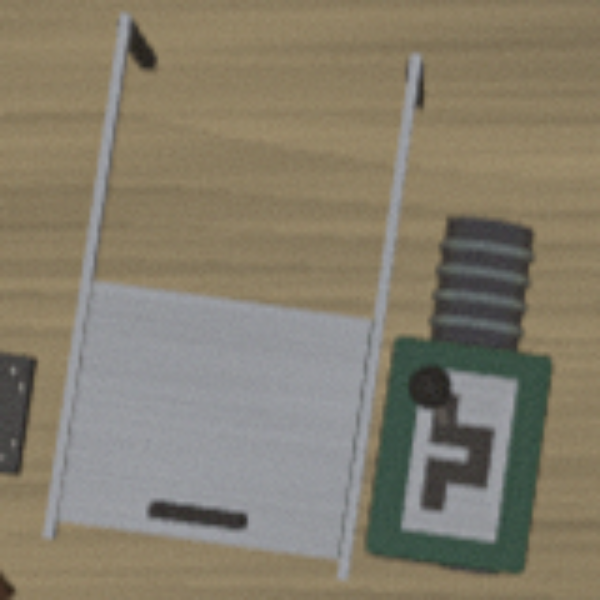

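The cover sits at the rail ends, its front edge flush with the tub at crop (60,522)–(340,558). The handle is at (0.435, 0.227) and the push ended firmly on the stop, so it's shut. Now I refine the gate centre from the slot outline.

```bash
python3 - <<'E'
from h import *
p=cv2.imread("pics/top5.png");hsv=cv2.cvtColor(p,cv2.COLOR_BGR2HSV)
b=cv2.resize(p[220:290,295:355],None,fx=8,fy=8,interpolation=cv2.INTER_CUBIC);hb=cv2.cvtColor(b,cv2.COLOR_BGR2HSV)
light=((hb[...,1]<60)&(hb[...,2]>105)).astype(np.uint8)
c=max(cv2.findContours(light,cv2.RETR_EXTERNAL,cv2.CHAIN_APPROX_NONE)[0],key=cv2.contourArea)
hull=np.zeros(light.shape,np.uint8);cv2.drawContours(hull,[cv2.convexHull(c)],-1,1,-1)
dark=(hull==1)&(light==0)
a=np.radians(-8.5);M=np.array([[np.cos(a),np.sin(a)],[-np.sin(a),np.cos(a)]])
def mach(m):
    v,u=np.nonzero(m);uv=np.stack([295+(u+.5)/8-.5,220+(v+.5)/8-.5],1)
    X=np.array([ray("top",k,.109)[:2] for k in uv]);return (X-[.478,.035])@M.T
D=mach(dark); 
for lo,hi in((-.06,-.03),(-.02,-.008),(-.003,.003),(.008,.02),(.025,.03)):
    k=D[(D[:,0]>lo)&(D[:,0]<hi)]; print(lo,hi,np.percentile(k[:,1],[1,99]).round(4) if len(k) else None)
for lo,hi in((-.02,-.01),(.01,.02)):
    k=D[(D[:,1]>lo)&(D[:,1]<hi)]; print("y",lo,hi,np.percentile(k[:,0],[1,99]).round(4))
H=mach(hull); print("plate",H.min(0).round(4),H.max(0).round(4))
for n,z in(("top",.162),):
    cb,r_=[(430/3.75+200,387/3.75+130),0]; X=ray(n,cb,z); print("ball",X.round(4),M@(X[:2]-[.478,.035]))
s=r.sense();print(s["tcp_pos"])
E
```

```text
Traceback (most recent call last):
  File "h.py", line 4, in ray
    i=cams.camera_info(n);R,t=np.array(i["R"]),np.array(i["t"])
ValueError: time passes only in moves, steps and waits
```

```bash
sed -i 's/cams.camera_info(n)/INFO(n)/' h.py; sed -i '2a from functools import lru_cache\nINFO=lru_cache(None)(lambda n: cams.camera_info(n))' h.py; python3 - <<'E'
from h import *
p=cv2.imread("pics/top5.png")
b=cv2.resize(p[220:290,295:355],None,fx=8,fy=8,interpolation=cv2.INTER_CUBIC);hb=cv2.cvtColor(b,cv2.COLOR_BGR2HSV)
light=((hb[...,1]<60)&(hb[...,2]>105)).astype(np.uint8)
c=max(cv2.findContours(light,cv2.RETR_EXTERNAL,cv2.CHAIN_APPROX_NONE)[0],key=cv2.contourArea)
hull=np.zeros(light.shape,np.uint8);cv2.drawContours(hull,[cv2.convexHull(c)],-1,1,-1)
dark=(hull==1)&(light==0)
a=np.radians(-8.5);M=np.array([[np.cos(a),np.sin(a)],[-np.sin(a),np.cos(a)]])
def mach(m):
    v,u=np.nonzero(m);uv=np.stack([295+(u+.5)/8-.5,220+(v+.5)/8-.5],1)
    X=np.array([ray("top",k,.109)[:2] for k in uv]);return (X-[.478,.035])@M.T
D=mach(dark)
for lo,hi in((-.06,-.03),(-.02,-.008),(-.003,.003),(.008,.02),(.025,.03)):
    k=D[(D[:,0]>lo)&(D[:,0]<hi)]; print(lo,hi,np.percentile(k[:,1],[1,99]).round(4) if len(k) else None)
for lo,hi in((-.02,-.01),(.01,.02)):
    k=D[(D[:,1]>lo)&(D[:,1]<hi)]; print("y",lo,hi,np.percentile(k[:,0],[1,99]).round(4))
H=mach(hull); print("plate",H.min(0).round(4),H.max(0).round(4))
X=ray("top",(430/3.75+200,387/3.75+130),.162); print("ball",X.round(4),M@(X[:2]-[.478,.035]))
print(r.sense()["tcp_pos"])
E
```

```text
-0.06 -0.03 [-0.0383  0.0361]
-0.02 -0.008 [-0.038   0.0358]
-0.003 0.003 [-0.0384  0.0362]
0.008 0.02 [-0.038   0.0358]
0.025 0.03 [-0.0385  0.036 ]
y -0.02 -0.01 [-0.0631  0.0628]
y 0.01 0.02 [-0.0442  0.0588]
plate [-0.0637 -0.0388] [0.0638 0.0364]
ball [0.5253 0.0542 0.162 ] [0.0439861  0.02596762]
[0.51408665 0.3966755  0.26435921]
```

Emit:
play_rows(
  commands="0.032 -0.95 0 0 0 0;0.032 -0.95 0 0 0 0;0.032 -0.95 0 0 0 0;0.032 -0.95 0 0 0 0;0.032 -0.95 0 0 0 0;0.032 -0.95 0 0 0 0;0.032 -0.95 0 0 0 0;0.032 -0.95 0 0 0 0;0.032 -0.95 0 0 0 0;0.032 -0.95 0 0 0 0;0.032 -0.95 0 0 0 0;0.032 -0.95 0 0 0 0;0 0 0 0 0 0;0 0 -1 0 0 0;0 0 -1 0 0 0;0 0 -1 0 0 0;0 0 -0.7 0 0 0;0 0 -0.3 0 0 0;0 0 0 0 0 0",
  grip=62,
)

```text
time_s: 42.4
tcp_pos: [0.525, 0.0543, 0.1452]
ee_rot: [[0.989, -0.151, -0.003], [-0.151, -0.989, -0.001], [-0.002, 0.001, -1.0]]
wrist_force: [-0.5, 0.4, 0.6]
gripper_width: 0.713
gripper_force: 0.0
```

Emit:
play_rows(
  commands="0 0 0 0 0 0;0 0 0 0 0 0;0 0 0 0 0 0;0 0 0 0 0 0;0 0 0 0 0 0;0 0 0 0 0 0;0 0 0 0 0 0;0 0 0 0 0 0;0 0 0 0 0 0",
  grip=0,
)

```text
time_s: 43.3
tcp_pos: [0.5263, 0.0549, 0.1465]
ee_rot: [[0.989, -0.15, 0.001], [-0.15, -0.989, 0.0], [0.001, -0.001, -1.0]]
wrist_force: [0.1, 1.8, 2.9]
gripper_width: 0.349
gripper_force: 30.0
```

Emit:
play_rows(
  commands="-0.165 0.025 0.04 0 0 0;-0.165 0.025 0.04 0 0 0;-0.165 0.025 0.04 0 0 0;-0.165 0.025 0.03 0 0 0;0 0 0 0 0 0;0 0 0 0 0 0",
)

```text
time_s: 43.9
tcp_pos: [0.5061, 0.0578, 0.151]
ee_rot: [[0.989, -0.15, 0.001], [-0.15, -0.989, 0.0], [0.001, -0.0, -1.0]]
wrist_force: [1.7, 2.3, 4.7]
gripper_width: 0.348
gripper_force: 30.0
```

Emit:
play_rows(
  commands="-0.026 -0.17 0 0 0 0;-0.026 -0.17 0 0 0 0;0 0 0 0 0 0",
)

```text
time_s: 44.2
tcp_pos: [0.506, 0.0482, 0.1517]
ee_rot: [[0.989, -0.151, 0.004], [-0.151, -0.989, 0.002], [0.004, -0.003, -1.0]]
wrist_force: [1.0, 4.0, 5.6]
gripper_width: 0.35
gripper_force: 30.0
```

Emit:
play_rows(
  commands="-0.052 -0.345 0 0 0 0;-0.052 -0.345 0 0 0 0;-0.052 -0.345 0 0 0 0;-0.052 -0.345 0 0 0 0;0 0 0 0 0 0;0 0 0 0 0 0",
)

```text
time_s: 44.8
tcp_pos: [0.4989, 0.006, 0.1512]
ee_rot: [[0.988, -0.152, 0.002], [-0.152, -0.988, 0.001], [0.002, -0.001, -1.0]]
wrist_force: [0.7, 1.8, 6.5]
gripper_width: 0.352
gripper_force: 30.0
```

Emit:
play_rows(
  commands="-0.2 0.03 0.01 0 0 0;-0.2 0.03 0.01 0 0 0;-0.2 0.03 0.01 0 0 0;-0.2 0.03 0 0 0 0;-0.2 0.03 0 0 0 0;-0.2 0.03 -0.01 0 0 0;-0.2 0.03 -0.01 0 0 0;-0.2 0.03 -0.01 0 0 0;0 0 0 0 0 0;0 0 0 0 0 0;0 0 0 0 0 0;0 0 0 0 0 0;0 0 0 0 0 0;0 0 0 0 0 0;0 0 0 0 0 0;0 0 0 0 0 0;0 0 0 0 0 0;0 0 0 0 0 0;0 0 0 0 0 0;0 0 0 0 0 0",
)

```text
time_s: 46.8
tcp_pos: [0.4495, 0.0125, 0.1507]
ee_rot: [[0.989, -0.151, -0.002], [-0.151, -0.989, -0.001], [-0.002, 0.002, -1.0]]
wrist_force: [-0.7, -0.1, 8.1]
gripper_width: 0.349
gripper_force: 30.0
```

Emit:
play_rows(
  commands="0 0 0 0 0 0;0 0 0 0 0 0;0 0 0 0 0 0;0 0 0 0 0 0;0 0 0 0 0 0;0 0 0 0 0 0;0 0 0 0 0 0;0 0 0 0 0 0;0 0 0 0 0 0;0 0 0 0 0 0;0 0 0 0 0 0;0 0 0 0 0 0;0 0 0 0 0 0;0 0 0 0 0 0;0 0 0 0 0 0;0 0 0 0 0 0;0 0 0 0 0 0;0 0 0 0 0 0;0 0 0 0 0 0;0 0 0 0 0 0",
)

```text
time_s: 48.8
tcp_pos: [0.4495, 0.0125, 0.1507]
ee_rot: [[0.989, -0.151, -0.002], [-0.151, -0.989, -0.001], [-0.002, 0.002, -1.0]]
wrist_force: [-0.7, -0.8, 6.8]
gripper_width: 0.35
gripper_force: 30.0
```

```bash
python3 - <<'E'
from h import *
q,_=cams.capture("scene"); p,_=cams.capture("top")
cv2.imwrite("pics/v6.png",np.hstack([cv2.resize(q[170:330,200:420],(440,320)),cv2.resize(p[190:310,200:350],(360,320))]))
E
```

```text
(no output)
```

View pics/v6.png

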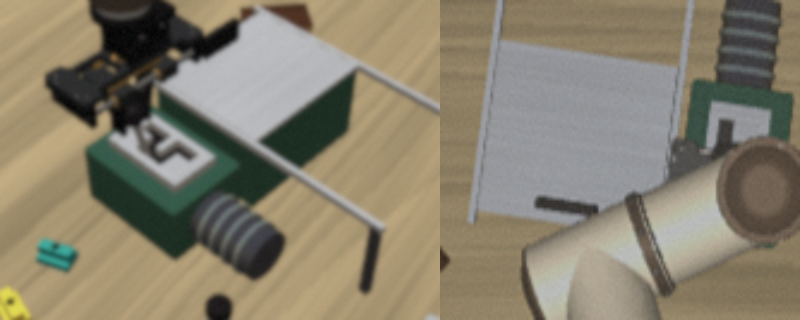

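The lever is held at the near end of the middle slot (left view, about (130,120)), the cover is still shut, and over 4 s have passed there. Next I cross over and take it home.

Emit:
play_rows(
  commands="0.051 0.343 0 0 0 0;0.051 0.343 0 0 0 0;0.051 0.343 0 0 0 0;0.051 0.343 0 0 0 0;0.051 0.343 0 0 0 0;0 0 0 0 0 0;0 0 0 0 0 0",
)

```text
time_s: 49.6
tcp_pos: [0.4563, 0.0638, 0.1495]
ee_rot: [[0.989, -0.151, -0.004], [-0.151, -0.989, -0.002], [-0.004, 0.002, -1.0]]
wrist_force: [-1.6, -2.2, 0.6]
gripper_width: 0.345
gripper_force: 30.0
```

Emit:
play_rows(
  commands="-0.2 0.03 -0.04 0 0 0;-0.2 0.03 -0.05 0 0 0;-0.2 0.03 -0.06 0 0 0;-0.2 0.03 -0.06 0 0 0;-0.2 0.03 -0.06 0 0 0;-0.2 0.03 -0.06 0 0 0;0 0 0 0 0 0;0 0 0 0 0 0;0 0 0 0 0 0",
)

```text
time_s: 50.5
tcp_pos: [0.4215, 0.0701, 0.1403]
ee_rot: [[0.989, -0.151, -0.001], [-0.151, -0.989, 0.0], [-0.001, 0.0, -1.0]]
wrist_force: [1.5, -1.3, -7.3]
gripper_width: 0.349
gripper_force: 30.0
```

Emit:
play_rows(
  commands="-0.08 0.01 -0.02 0 0 0;0 0 0 0 0 0;0 0 0 0 0 0",
)

```text
time_s: 50.8
tcp_pos: [0.4204, 0.0704, 0.1398]
ee_rot: [[0.989, -0.151, 0.002], [-0.151, -0.989, 0.0], [0.002, -0.0, -1.0]]
wrist_force: [6.3, -3.3, -10.6]
gripper_width: 0.349
gripper_force: 30.0
```

Emit:
play_rows(
  commands="0 0 0 0 0 0;0 0 0 0 0 0;0 0 0 0 0 0;0 0 0 0 0 0;0 0 0.5 0 0 0;0 0 1 0 0 0;0 0 1 0 0 0;0 0 1 0 0 0;0 0 1 0 0 0;0 -1 0 0 0 0;0 -1 0 0 0 0;0 -1 0 0 0 0;0 -1 0 0 0 0;0 -1 0 0 0 0;0 -1 0 0 0 0;0 -1 0 0 0 0;0 -1 0 0 0 0;0 0 0 0 0 0;0 0 0 0 0 0",
  grip=60,
)

```text
time_s: 52.7
tcp_pos: [0.4192, -0.17, 0.275]
ee_rot: [[0.988, -0.152, -0.0], [-0.152, -0.988, 0.0], [-0.0, -0.0, -1.0]]
wrist_force: [-1.0, -0.5, -1.1]
gripper_width: 0.692
gripper_force: 0.0
```

```bash
python3 - <<'E'
from h import *
p,d=cams.capture("top");hsv=cv2.cvtColor(p,cv2.COLOR_BGR2HSV)
cv2.imwrite("pics/v7.png",cv2.resize(p[130:290,200:360],(600,600)))
W=cloud("top",d);z=W[...,2];m=np.zeros(z.shape,bool);m[225:290,300:345]=1;m&=(z>.14)&(hsv[...,2]<90)
X=np.median(W[m],0);a=np.radians(-8.5);M=np.array([[np.cos(a),np.sin(a)],[-np.sin(a),np.cos(a)]])
v,u=np.nonzero(m);R=ray("top",(u.mean(),v.mean()),.157);print(m.sum(),X,M@(X[:2]-[.4778,.0345]),M@(R[:2]-[.4778,.0345]))
E
```

```text
299 [0.42762965 0.05257016 0.60268415] [-0.05229021  0.01045603] [-0.05839312  0.01110423]
```

View pics/v7.png

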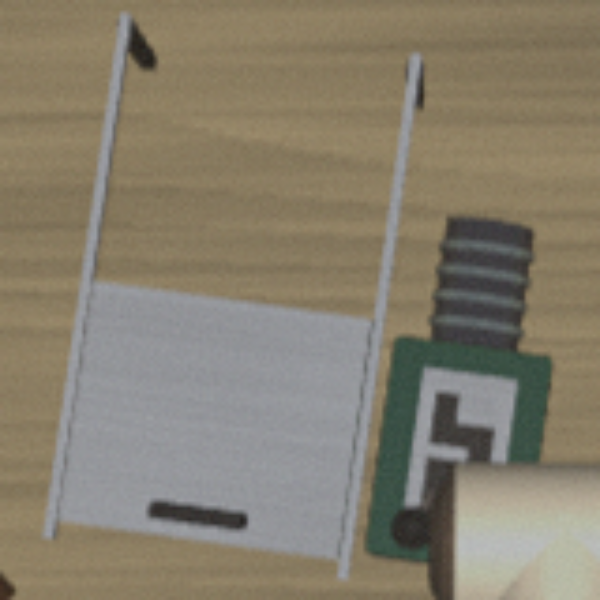

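The ball rests in the last slot at crop (410,527), about 60 mm towards the robot from the gate centre. The cover is unmoved and the gripper is clear.

```bash
python3 - <<'E'
from h import *
X=ray("top",(410/3.75+200,527/3.75+130),.157);a=np.radians(-8.5);M=np.array([[np.cos(a),np.sin(a)],[-np.sin(a),np.cos(a)]])
b=M@(X[:2]-[.4778,.0345]);print(b)
if b[0]<-.054 and b[1]>.012: print(r.finish_job())
E
```

```text
[-0.05933293  0.02722834]
the job is handed in; nothing more can be done
None
```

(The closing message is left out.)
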